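# Pull the failed board, box it for return, shut the control unit

### The arm

A 6-joint arm with a two-finger parallel gripper is mounted at the origin on a cart in front of the work surface, level with it; the furniture and walls round the work are solid. World frame = base frame: x ahead of the robot, y to its left, z up, the work surface at z = 0. Lengths are in m, angles in rad, forces in N, time in s.
With the tool pointing down it reaches from about 0.35 to 0.975 m from the base axis. Payload 4.9 kg.
Tool frame: the origin (TCP) lies midway between the tips of the shut fingers; the grasp point (between the pads) lies 19 mm behind it (ctrl.hold_point_z is the distance from the TCP to the grasp point, in m); z points along the fingers, y is the line along which they close (so a half turn about z gives the same grasp; the last joint's range is limited). The gripper opens to 85 mm and grips with 20 to 120 N. Pads are 22 mm wide; open, the fingers measure 114 mm over their backs; the gripper's body (76 mm by 85 mm) begins 54 mm behind the grasp point. The pads swing forward as they close: fully open they stand 13 mm farther back than shut.
Start: joints at [1.019, 0.053, 1.613, -0, 1.476, -0.119], TCP at [0.262, 0.567, 0.231] pointing down, gripper open.
Joint ranges: [-3.01, 3.01], [-1.01, 2.22], [0.06, 2.58], [-1.02, 4.17], [0.09, 2.62], [-3.14, 3.14]. Speed limits (rad/s): [2.57, 2.57, 3.14, 3.14, 3.14, 3.14].

### API

Orientations are given as a rotation vector (axis times angle).
In Python, from station import status, viewer, finish_job, ctrl gives the robot as it stands.
- The arm moves only by the shell command python3 -m jog 'ROWS' [FORCE]. ROWS is JSON, a list of rows, each a list of 7 numbers: the turn, a rotation vector about the tool's x, y, z each as a share of 5 degrees, from -1 to 1, then the shift along the tool's x, y, z each as a share of 30 mm, from -1 to 1, then the opening, from -1 (shut) to 1 (fully open). A call has 1 to 5 rows; each row shifts and turns the commanded pose from where the row before left it, along the tool's axes as they then stand; what a row does not reach is not made up. A row lasts 1/8 s, in which the tool goes at most 62.5 mm and 10.7 degrees, less where a joint would pass 70% of its speed; a pose out of reach is approached as far as the arm can. A call with a number of a shift or a turn outside -1 to 1 is refused whole. A call with a gripper value outside its range is refused whole. The fingers move at their own pace and stop on an object; FORCE is the grip in N (left out, the last holds). Time passes only in rows, so rows that do not move let the fingers close. It gives the time, the measured TCP pose, the force, the opening and the grip force at its end, in the units of the state.
- status.get_obs(): the state, without advancing time (a new reading comes with each control period).
- viewer.get_image(name): name is "scene" or "top" or "wrist"; returns a dict with "img" (384x512x3 uint8, red, green, blue), "fovy" (degrees; the focal length in pixels is half the picture's height over the tangent of half this angle, whatever the lens; pixels are square), "cx", "cy" (the principal point, pixels), "rvec" (rotation vector, rad) and "tvec" (3), from world to camera coordinates, as OpenCV has them. Camera axes: x right, y down, z forward; pixel columns grow to the right and rows downward; lengths in m; the calibration is good to about 2 mm. A picture is of the moment at which its call begins. There is no depth.
- finish_job(): hands the job in; it is judged then, once.
The state is a dict: "t": time; "q": joint angles; "dq": joint speeds; "effort": joint torques, N m; "tool_pos": TCP position; "tool_rot": TCP orientation; "contact_force": force on the tool from outside, world axes, zero at the start; "wrist_torque": the same for the moment, N m; "opening": finger opening in m; "grip_force": force on a finger pad.
Only numpy, scipy, OpenCV 4.12 (cv2) and the standard library are available. Lean on these libraries where they do the work, as an engineer would, in place of code of your own. Each camera call takes 0.05 s, during which the arm holds its last target. There are 200 camera calls.

### The job

The circuit board with the red grip has failed: draw it straight up out of its guides in the open control unit, lower it on edge into any cell of the blue transit box until it stands on the floor of the box, and only then let go. Then swing the unit's cover shut and press its front down until the catch snaps home. Leave the boards with white grips plugged in, and do not disturb the small carton or the bottle.

Things in the scene. Friction and masses are not known exactly. Their poses are not given: they have to be found in the camera images.
- board_red: the failed board: Green plate 100 mm long (x), 3 mm thick (y), 104 mm tall (z), on edge in a slot; parts 9 mm high on its +y face, 24 to 84 mm up. Origin: middle of its lower edge. Red plastic grip on the middle of its top edge: 46 mm long (x), 10 mm thick (y), 102 to 120 mm above the lower edge. About 0.14 kg; sprung contacts at its foot hold it with a few N.
- board_red_grip (a point): centre of the red grip, 111 mm above the board's lower edge
- board_white1: like the red one but with a white grip: Green plate 100 mm long (x), 3 mm thick (y), 104 mm tall (z), on edge in a slot; parts 9 mm high on its +y face, 24 to 84 mm up. Origin: middle of its lower edge. 
- board_white2: second board with a white grip, the same in all sizes
- unit: grey control unit, fixed: 119 mm deep (x) x 176 wide (y), rim 104 mm up. Origin at bench height under its centre; front (lamps, green terminals, catch) to -x. Slots at y = -50, 0, +50 mm; boards lie along its x. Plugged-in boards: lower edge 8 mm above the bench, grips 110 to 128 mm, proud of the rim; white guides hold their ends up to 90 mm.
- cover_lid (a joint): angle of the unit's hinged cover (rad): 0 = shut, about 1.8 = standing open, leaning back behind the boards. The hinge is stiff: the cover stays where it is left. Unclicked it rests on the sprung catch at about 0.07; a push of some 5 N down on the front edge snaps it to 0.
- cover_edge (a point): middle of the front upper edge of the cover (outer face, far from the hinge). The cover is a grey tray-shaped lid 123 mm from hinge to front, 180 wide, 28 deep; this point is 121 mm from the hinge line and 28 mm out on the outer side. A black lip 50 mm wide stands 10 mm out of the front face, 10 mm below this edge when shut; a steel tongue hangs there for the catch.
- cover_hinge (a point): middle of the hinge line, along the unit's y, at the unit's rear rim, 104 mm above the bench
- transit_box: blue open-topped transit box with grey partitions, fixed to the bench: 126 mm long (x) x 84 mm wide (y) x 72 mm tall. Origin at bench height under its centre. Three cells, each 120 mm long (x) and 24 mm wide, centred at y = -27, 0 and +27 mm; floor 4 mm above the bench; partitions 3 mm thick, 66 mm tall.
- carton: small brown carton, 66x88x49 mm, bystander; origin under its centre
- nozzle_bottle: amber bottle with black cone nozzle, 42 mm diameter, 110 mm tall, bystander; origin under its centre

How it is judged:
By the outcome, as a careful person would: the job done as asked, in the order asked, and still so for the second after the job is handed in, with the robot touching nothing.
It also fails if it takes over 61 s, if anything falls off the work surface, if the arm or the gripper's body presses on something with over 40 N, if the wrist force passes 120 N, or if a joint passes its speed limit or range.

## Working session

There is one attempt and no reset: what is moved stays moved. The work goes in short steps, Python scripts to look and compute and a shell command to move; the robot and the scene stay as the last step left them, time stands still between calls to the robot, and variables do not carry over. Pictures are saved under pics/ and viewed, at most 10 in all, crops included, and the job is handed in when it is done.

```bash
mkdir -p pics; ls
python3 - <<'E'
from station import status, viewer, ctrl
import cv2, numpy as np
o=status.get_obs(); print({k:np.round(v,3) for k,v in o.items()}, ctrl.hold_point_z)
ims=[]
for n in ("scene","top"):
    d=viewer.get_image(n); np.save(f"pics/{n}0.npy",d,allow_pickle=True)
    print(n,d["fovy"],d["cx"],d["cy"],np.round(d["rvec"],3),np.round(d["tvec"],3))
    cv2.imwrite(f"pics/{n}0.png",cv2.resize(d["img"][:,:,::-1],(768,576)))
E
```

```text
pics
{'t': np.float64(0.0), 'q': array([ 1.019,  0.053,  1.614,  0.   ,  1.476, -0.119]), 'dq': array([ 0.001, -0.   ,  0.001,  0.   , -0.002, -0.   ]), 'effort': array([ 2.0000e-03, -3.9365e+01, -3.7019e+01,  0.0000e+00,  7.0000e-03,
        0.0000e+00]), 'tool_pos': array([0.262, 0.567, 0.23 ]), 'tool_rot': array([-6.740e-01, -3.068e+00,  3.000e-03]), 'contact_force': array([ 1.362,  1.22 , -0.716]), 'wrist_torque': array([ 0.015,  0.006, -0.006]), 'grip_force': np.float64(0.0), 'opening': np.float64(0.086)} 0.0187
scene 42.4849853289504 264.6671352855545 194.92598593589332 [ 0.448  2.844 -0.935] [0.511 0.048 1.086]
top 47.79457191469666 252.91687223950967 188.0953416157669 [ 2.039 -2.202  0.228] [-0.134  0.503  1.003]
```

View pics/scene0.png

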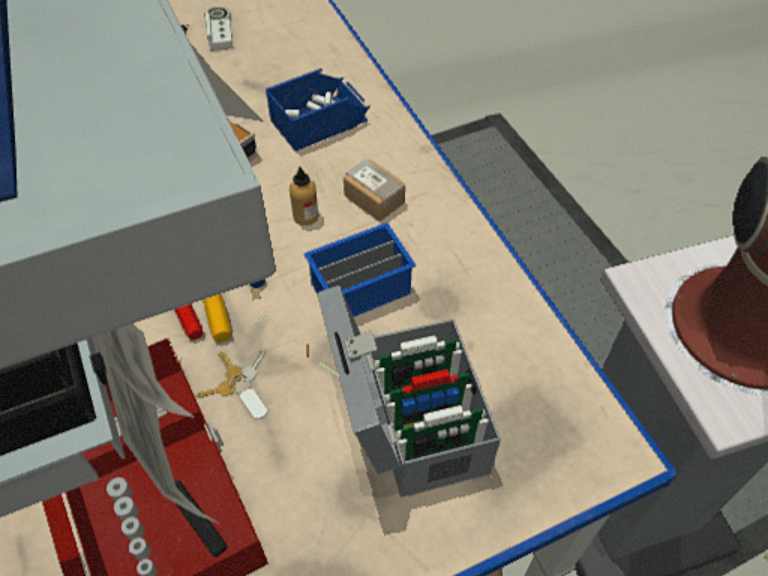

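View pics/top0.png

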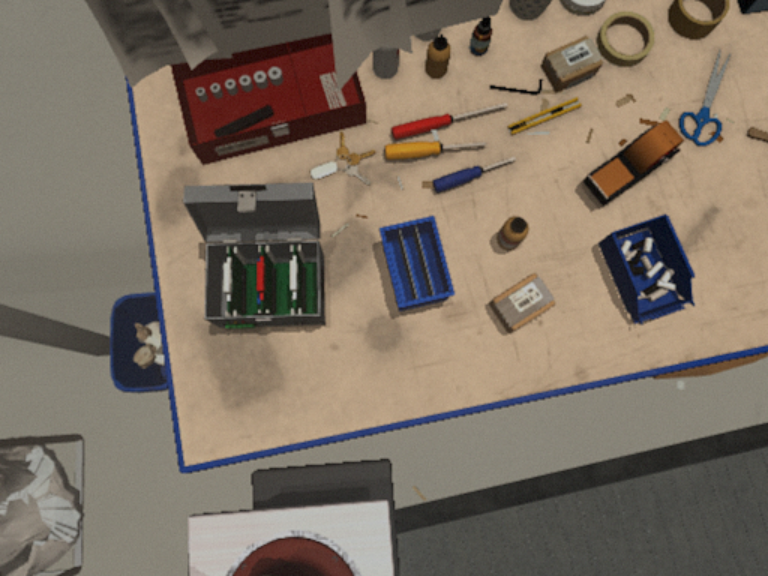

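The scene view shows the unit with its red grip at about (433,380), the cover open behind it and the blue box at (360,270). In the top view (768 scale) the red grip is at (262,278), the white grips at (227,275) and (294,271), the box at (417,262), the carton at (522,302) and the bottle at (513,232). Next I'll measure these.

```bash
cat > h.py <<'E'
import numpy as np, cv2
from scipy.spatial.transform import Rotation as R
def load(n): return np.load(f"pics/{n}.npy",allow_pickle=True).item()
def ray(d,uv):
    f=192/np.tan(np.radians(d["fovy"])/2); M=R.from_rotvec(d["rvec"]).as_matrix()
    c=-M.T@np.asarray(d["tvec"]); v=M.T@np.array([(uv[0]-d["cx"])/f,(uv[1]-d["cy"])/f,1]); return c,v/np.linalg.norm(v)
def plane(d,uv,z):
    c,v=ray(d,uv); return c+v*(z-c[2])/v[2]
def tri(a,b):
    A=np.zeros((3,3));y=np.zeros(3)
    for c,v in (a,b): P=np.eye(3)-np.outer(v,v);A+=P;y+=P@c
    p=np.linalg.solve(A,y); return p,[np.linalg.norm(np.cross(v,p-c)) for c,v in (a,b)][0]
def blob(d,mask,box):
    x0,y0,x1,y1=box; m=np.zeros(mask.shape,np.uint8); m[y0:y1,x0:x1]=mask[y0:y1,x0:x1]
    n,l,s,c=cv2.connectedComponentsWithStats(m); k=1+np.argmax(s[1:,4]); 
    pts=np.argwhere(l==k)[:,::-1].astype(np.float32); return c[k],s[k],cv2.minAreaRect(pts),(l==k)
def hsv(d): return cv2.cvtColor(d["img"],cv2.COLOR_RGB2HSV).astype(int)
E
python3 - <<'E'
from h import *
np.set_printoptions(precision=4,suppress=True)
T=load("top0");S=load("scene0")
def red(d): h=hsv(d);return ((h[...,0]<8)|(h[...,0]>172))&(h[...,1]>150)&(h[...,2]>90)
def white(d): h=hsv(d);return (h[...,1]<50)&(h[...,2]>170)
def blue(d): h=hsv(d);return (abs(h[...,0]-112)<12)&(h[...,1]>130)&(h[...,2]>50)
rt=blob(T,red(T),(165,160,185,220));rs=blob(S,red(S),(260,235,320,270))
print("red",rt[0],rt[1],rt[2],rs[0],rs[1]);print(tri(ray(T,rt[0]),ray(S,rs[0])),plane(T,rt[0],.128))
for n,bt,bs in(("w+",(144,165,158,200),(270,262,320,290)),("w-",(190,165,202,200),(255,220,305,243))):
    a=blob(T,white(T),bt);b=blob(S,white(S),bs);print(n,a[0],a[1],a[2],b[0],b[1],tri(ray(T,a[0]),ray(S,b[0])),plane(T,a[0],.128))
b=blob(T,blue(T),(245,138,310,215)); print("box",b[1])
hull=cv2.convexHull(np.argwhere(b[3])[:,::-1].astype(np.float32))
q=cv2.approxPolyDP(hull,5,True)[:,0]; print(q); print(np.array([plane(T,u,.072) for u in q]))
c=cv2.boxPoints(b[2]); P=np.array([plane(T,u,.072) for u in c]);print("rect",P,P.mean(0),np.linalg.norm(np.diff(P,axis=0),axis=1))
im=np.hstack([cv2.resize(T["img"][115:225,115:255],None,fx=3,fy=3,interpolation=2),cv2.resize(T["img"][130:240,245:375],None,fx=2.9,fy=3,interpolation=2)])
cv2.imwrite("pics/c1.png",im[:,:800,::-1])
E
```

```text
red [173.1028 182.7196] [171 171   5  23 107] ((173.0, 182.0), (22.0, 4.0), 90.0) [286.2653 252.8939] [268 246  37  16 245]
(array([0.5028, 0.0091, 0.1226]), np.float64(0.0006334743145441372)) [0.5021 0.0078 0.128 ]
w+ [150.8333 183.2833] [149 172   4  22  60] ((150.5, 182.5), (21.0, 3.0), 90.0) [294.8189 275.1339] [283 270  25  11 127] (array([0.5044, 0.058 , 0.128 ]), np.float64(0.00016565070409200525)) [0.5046 0.0579 0.128 ]
w- [195.0492 182.2951] [194 171   3  22  61] ((195.0, 181.5), (21.0, 2.0), 90.0) [278.5243 227.7767] [267 224  24   9 103] (array([ 0.4993, -0.0416,  0.1283]), np.float64(9.745497572268313e-05)) [ 0.4993 -0.0415  0.128 ]
box [ 254  144   49   61 1235]
[[302. 195.]
 [266. 204.]
 [254. 152.]
 [288. 144.]]
[[ 0.4617 -0.287   0.072 ]
 [ 0.4467 -0.1998  0.072 ]
 [ 0.5762 -0.1815  0.072 ]
 [ 0.5901 -0.2656  0.072 ]]
rect [[ 0.5761 -0.1773  0.072 ]
 [ 0.5924 -0.2683  0.072 ]
 [ 0.4588 -0.2874  0.072 ]
 [ 0.4435 -0.1986  0.072 ]] [ 0.5177 -0.2329  0.072 ] [0.0924 0.135  0.0902]
```

View pics/c1.png

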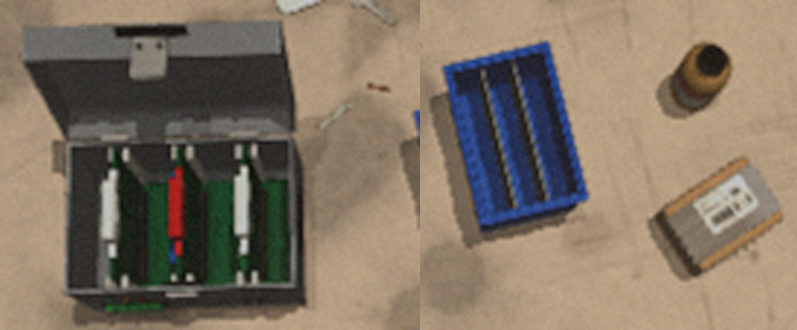

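The red grip is at about (0.502, 0.0085), the unit's yaw is about -0.05 rad, and the box is centred near (0.5185, -0.233) with a yaw of about 0.15 rad. All three fit the given sizes. Next I'll turn the tool to the unit's yaw and half close the fingers.

```bash
cat > go.py <<'E'
import sys, numpy as np
from scipy.spatial.transform import Rotation as R
from station import status
# usage: go.py x y z [yaw of tool y from world y]
o=status.get_obs(); M=R.from_rotvec(o["tool_rot"]).as_matrix(); a=list(map(float,sys.argv[1:]))
np.set_printoptions(precision=3,suppress=True)
print("t",round(o["t"],2),"tcp",o["tool_pos"],"zaxis",M[:,2],"F",o["contact_force"],"open",round(o["opening"],4),"grip",round(o["grip_force"],1))
print("yaw",np.arctan2(-M[0,1],M[1,1]))
if len(a)>=3: print("shares",M.T@(np.array(a[:3])-o["tool_pos"])/.03)
if len(a)>3:
    y=a[3]; T=np.array([[-np.cos(y),-np.sin(y),0],[-np.sin(y),np.cos(y),0],[0,0,-1]]).T
    print("turn shares",R.from_matrix(M.T@T).as_rotvec()/np.radians(5)) if 0 else None
    T=np.column_stack([[-np.cos(y),-np.sin(y),0],[-np.sin(y),np.cos(y),0],[0,0,-1]])
    print("turn shares",R.from_matrix(M.T@T).as_rotvec()/np.radians(5),"shares after turn",T.T@(np.array(a[:3])-o["tool_pos"])/.03)
E
python3 -m jog '[[0,0,-0.88,0,0,-0.3,-0.1],[0,0,-0.88,0,0,-0.3,-0.1],[0,0,-0.88,0,0,-0.3,-0.1],[0,0,-0.88,0,0,-0.3,-0.1],[0,0,-0.86,0,0,0,-0.1]]'
python3 go.py 0.502 0.0085 0.2 -0.05
```

```text
t: 0.72
tool_pos: [0.2622, 0.5675, 0.2678]
tool_rot: [0.076, 3.14, 0.001]
contact_force: [0.5, -0.9, -0.3]
opening: 0.0382
grip_force: 0.0
t 0.72 tcp [0.262 0.568 0.268] zaxis [ 0.     0.001 -1.   ] F [ 0.493 -0.87  -0.333] open 0.0382 grip 0.0
yaw -0.04808852485238322
shares [ -8.878 -18.229   2.252]
turn shares [0.007 0.004 0.022] shares after turn [ -8.913 -18.211   2.26 ]
```

```bash
python3 -m jog '[[0,0,0,-0.44,-0.9,0,-0.1],[0,0,0,-0.44,-0.9,0,-0.1],[0,0,0,-0.44,-0.9,0,-0.1],[0,0,0,-0.44,-0.9,0,-0.1],[0,0,0,-0.44,-0.9,0,-0.1]]' >/dev/null
python3 -m jog '[[0,0,0,-0.44,-0.9,0,-0.1],[0,0,0,-0.44,-0.9,0,-0.1],[0,0,0,-0.44,-0.9,0,-0.1],[0,0,0,-0.44,-0.9,0,-0.1],[0,0,0,-0.44,-0.9,0,-0.1]]' >/dev/null
python3 -m jog '[[0,0,0,-0.44,-0.9,0,-0.1],[0,0,0,-0.44,-0.9,0,-0.1],[0,0,0,-0.44,-0.9,0,-0.1],[0,0,0,-0.44,-0.9,0,-0.1],[0,0,0,-0.44,-0.9,0,-0.1]]' >/dev/null
python3 -m jog '[[0,0,0,-0.44,-0.9,0,-0.1],[0,0,0,-0.44,-0.9,0,-0.1],[0,0,0,-0.44,-0.9,0,-0.1],[0,0,0,0,0,0,-0.1]]' >/dev/null
python3 go.py 0.502 0.0085 0.2 -0.05
```

```text
t 3.1 tcp [0.475 0.069 0.267] zaxis [-0.001 -0.    -1.   ] F [-0.241  0.128  0.631] open 0.0384 grip 0.0
yaw -0.05348630259871307
shares [-1.01  -1.955  2.221]
turn shares [-0.001 -0.014 -0.04 ] shares after turn [-1.    -1.959  2.222]
```

```bash
python3 -m jog '[[0,0,0,-0.5,-0.98,0,-0.1],[0,0,0,-0.5,-0.98,0.4,-0.1],[0,0,0,0,0,0.9,-0.1],[0,0,0,0,0,0.9,-0.1],[0,0,0,0,0,0,-0.1]]' >/dev/null
python3 go.py 0.502 0.0085 0.11 -0.05
python3 - <<'E'
from h import *
from station import viewer,status
T=viewer.get_image("wrist");np.save("pics/w1.npy",T,allow_pickle=True)
cv2.imwrite("pics/w1.png",T["img"][:,:,::-1])
h=hsv(T);red=((h[...,0]<8)|(h[...,0]>172))&(h[...,1]>130)&(h[...,2]>80)
b=blob(T,red,(0,0,512,384));print(b[0],b[1],b[2]);
for u in [b[0],*cv2.boxPoints(b[2])]: print(np.round(plane(T,u,.128),4))
E
```

```text
t 3.73 tcp [0.5   0.011 0.198] zaxis [-0.006  0.001 -1.   ] F [0.176 1.18  0.201] open 0.0383 grip 0.0
yaw -0.04985066287463904
shares [-0.093 -0.073  2.947]
turn shares [ 0.009 -0.067  0.002] shares after turn [-0.076 -0.07   2.948]
[253.1376652  201.27643172] [247 159  14  81 908] ((253.5, 199.0), (80.0, 13.0), 90.0)
[0.4951 0.0072 0.128 ]
[0.4625 0.0045 0.128 ]
[0.463  0.0139 0.128 ]
[0.5269 0.0109 0.128 ]
[0.5263 0.0007 0.128 ]
```

View pics/w1.png

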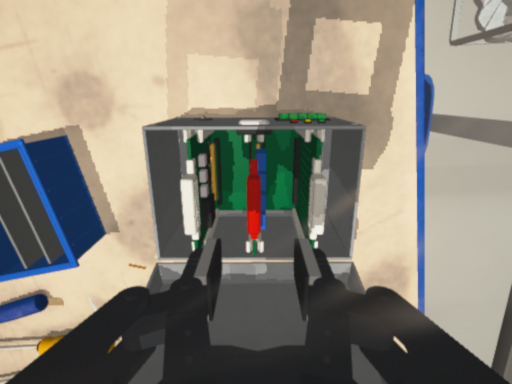

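The wrist view shows the red grip midway between the fingers, centred at (253,205), with the white grips outside them. The two estimates agree to about 2 mm, so I'll descend and grip.

```bash
python3 -m jog '[[0,0,0,-0.05,-0.12,0.8,-0.1],[0,0,0,0,0,0.8,-0.1],[0,0,0,0,0,0.8,-0.1],[0,0,0,0,0,0.75,-0.1],[0,0,0,0,0,0,-0.1]]' ; python3 go.py 0.502 0.0075 0.102 -0.05
python3 -m jog '[[0,0,0,0,0,0,-1],[0,0,0,0,0,0,-1],[0,0,0,0,0,0,-1],[0,0,0,0,0,0,-1]]' 50; python3 go.py 0.502 0.0075 0.102 -0.05
```

```text
t: 4.4
tool_pos: [0.5026, 0.0066, 0.1065]
tool_rot: [-0.078, -3.139, -0.0]
contact_force: [-0.0, 0.7, 0.4]
opening: 0.0386
grip_force: 0.0
t 4.4 tcp [0.503 0.007 0.107] zaxis [-0.002  0.    -1.   ] F [-0.015  0.744  0.375] open 0.0386 grip 0.0
yaw -0.049993993431192554
shares [0.023 0.03  0.152]
turn shares [ 0.003 -0.019  0.   ] shares after turn [0.023 0.03  0.152]
t: 4.9
tool_pos: [0.5046, 0.0064, 0.1091]
tool_rot: [0.079, 3.137, 0.001]
contact_force: [-0.8, 2.8, 6.8]
opening: 0.0089
grip_force: 52.9
t 4.9 tcp [0.505 0.006 0.109] zaxis [ 0.004  0.001 -1.   ] F [-0.754  2.757  6.786] open 0.0089 grip 52.9
yaw -0.0503849132093549
shares [0.089 0.031 0.236]
turn shares [ 0.011  0.04  -0.004] shares after turn [0.088 0.031 0.237]
```

```bash
python3 -m jog '[[0,0,0,0,0,0,-0.4],[0,0,0,0,0,0.25,-0.4],[0,0,0,0,0,0,-0.4]]' >/dev/null; python3 go.py 0.502 0.0075 0.1
python3 -m jog '[[0,0,0,0.05,0,0,-1],[0,0,0,0,0,0,-1],[0,0,0,0,0,0,-1]]' 60 >/dev/null; python3 go.py 0.502 0.0075 0.1 -0.05
```

```text
t 5.28 tcp [0.502 0.006 0.098] zaxis [-0.003  0.    -1.   ] F [-0.55   0.35   0.691] open 0.0259 grip 0.0
yaw -0.050658808265198745
shares [ 0.008  0.049 -0.07 ]
t 5.65 tcp [0.501 0.007 0.099] zaxis [-0.     0.001 -1.   ] F [-0.121  2.325 -2.657] open 0.0089 grip 59.0
yaw -0.05043472819484805
shares [-0.018  0.033 -0.035]
turn shares [ 0.01  -0.006 -0.005] shares after turn [-0.018  0.033 -0.035]
```

```bash
python3 -m jog '[[0,0,0,0,0,-0.3,-1],[0,0,0,0,0,-0.4,-1],[0,0,0,0,0,-0.5,-1],[0,0,0,0,0,-0.5,-1],[0,0,0,0,0,-0.5,-1]]'; python3 -m jog '[[0,0,0,0,0,-0.6,-1],[0,0,0,0,0,-0.6,-1],[0,0,0,0,0,-0.6,-1],[0,0,0,0,0,-0.6,-1],[0,0,0,0,0,-0.4,-1]]';python3 -m jog '[[0,0,0,0,0,-0.2,-1],[0,0,0,0,0,0,-1]]' >/dev/null
python3 go.py 0.5185 -0.233 0.25 0.15
python3 - <<'E'
from h import *
from station import viewer
for n in("wrist","scene","top"):
    d=viewer.get_image(n);np.save(f"pics/{n}2.npy",d,allow_pickle=True)
    if n=="scene": cv2.imwrite("pics/s2.png",cv2.resize(d["img"][120:350,180:400,::-1],None,fx=2.5,fy=2.5))
E
```

```text
t: 6.28
tool_pos: [0.5021, 0.0059, 0.1671]
tool_rot: [0.08, 3.139, -0.001]
contact_force: [0.4, 1.4, -1.7]
opening: 0.0089
grip_force: 59.0
t: 6.9
tool_pos: [0.502, 0.006, 0.2509]
tool_rot: [0.08, 3.139, -0.0]
contact_force: [0.9, 1.1, -0.2]
opening: 0.009
grip_force: 59.1
t 7.15 tcp [0.502 0.006 0.255] zaxis [ 0. -0. -1.] F [-0.935 -1.085 -1.061] open 0.009 grip 59.1
yaw -0.05052867666681264
shares [-0.961 -7.932  0.183]
turn shares [-0.001  0.002 -2.298] shares after turn [ 0.638 -7.965  0.182]
```

View pics/s2.png

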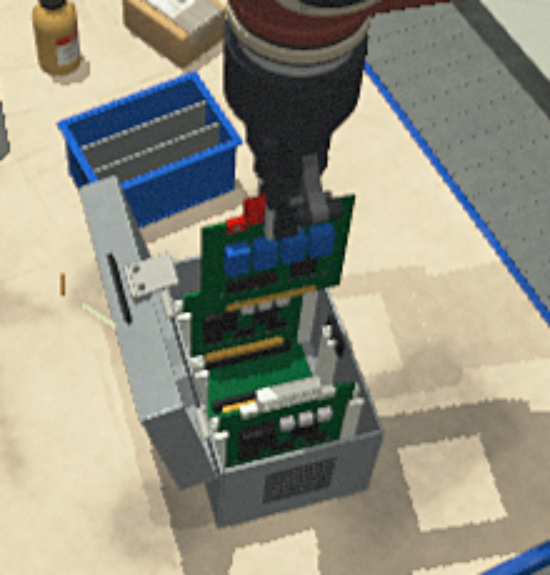

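The board is out and clear of the rim, with its foot at about z = 0.164. I'll cross-check the box pose in the scene view before going over it.

Run:
```python
from h import *
np.set_printoptions(precision=4,suppress=True)
def blue(d): h=hsv(d);return (abs(h[...,0]-112)<12)&(h[...,1]>130)&(h[...,2]>50)
S=load("scene0");T=load("top0")
b=blob(S,blue(S),(195,140,285,215));print(b[1])
m=b[3].astype(np.uint8)
q=cv2.approxPolyDP(cv2.convexHull(np.argwhere(m)[:,::-1].astype(np.float32)),3,True)[:,0];
for u in q: print(u,plane(S,u,.072))
# top view: rim outline via minAreaRect on projected points, and partitions (bright thin lines) 
b=blob(T,blue(T),(245,138,310,215)); P=np.array([plane(T,u,.072)[:2] for u in np.argwhere(b[3])[:,::-1]],np.float32)
r=cv2.minAreaRect(P);print("minrect",np.array(r[0]),r[1],r[2], ray(T,(0,0))[0])
h=hsv(T);y=np.zeros(0)
p=np.argwhere((h[...,1]<90)&(h[...,2]>85))
p=np.array([u[::-1] for u in p if 258<u[1]<298 and 148<u[0]<200]); Q=np.array([plane(T,u,.066)[:2] for u in p])
a=.15; C=np.array([.5187,-.2335]); L=(Q-C)@np.array([[np.cos(a),-np.sin(a)],[np.sin(a),np.cos(a)]])
L=L[(abs(L[:,0])<.055)&(abs(L[:,1])<.03)]
for s in(L[:,1]>0,L[:,1]<=0): print(s.sum(),np.polyfit(L[s,0],L[s,1],1),L[s].mean(0))
```

```text
[ 203  149   74   62 1787]
[273. 195.] [ 0.4699 -0.1547  0.072 ]
[235. 210.] [ 0.5553 -0.1421  0.072 ]
[211. 194.] [ 0.5913 -0.1957  0.072 ]
[203. 169.] [ 0.5909 -0.2657  0.072 ]
[258. 149.] [ 0.4607 -0.2851  0.072 ]
[276. 176.] [ 0.4476 -0.2004  0.072 ]
minrect [ 0.5172 -0.2326] (0.13415932655334473, 0.09074649214744568) 8.8477783203125 [ 0.2821 -0.1502  1.0843]
55 [0.0105 0.0139] [-0.0042  0.0138]
58 [ 0.0073 -0.0133] [-0.0033 -0.0133]
```

```bash
python3 -m jog '[[0,0,0,0,-0.4,0,-1],[0,0,0,-0.1,-0.8,0,-1],[0,0,0,-0.2,-0.9,0,-1],[0,0,0,-0.2,-0.9,0,-1],[0,0,0,-0.2,-0.9,0,-1]]' >/dev/null; python3 -m jog '[[0,0,0,-0.2,-0.9,0,-1],[0,0,0,-0.1,-0.9,0,-1],[0,0,-0.4,0,-0.8,0,-1],[0,0,-0.7,0,-0.6,0,-1],[0,0,-0.7,0,-0.3,0,-1]]' >/dev/null;  python3 -m jog '[[0,0,-0.55,0,0,0,-1],[0,0,0,0,0,0,-1],[0,0,0,0,0,0,-1]]' ; python3 go.py 0.5197 -0.2375 0.18 0.156
```

```text
t: 8.93
tool_pos: [0.5217, -0.2174, 0.2551]
tool_rot: [0.241, -3.132, -0.0]
contact_force: [0.1, 0.3, -1.3]
opening: 0.0091
grip_force: 59.1
t 8.93 tcp [ 0.522 -0.217  0.255] zaxis [-0.  0. -1.] F [ 0.134  0.259 -1.304] open 0.0091 grip 59.1
yaw 0.15361111529953395
shares [ 0.166 -0.654  2.502]
turn shares [ 0.001 -0.004 -0.027] shares after turn [ 0.169 -0.653  2.502]
```

```bash
python3 -m jog '[[0,0,-0.03,0.17,-0.65,0,-1],[0,0,0,0,0,0.7,-1],[0,0,0,0,0,0.8,-1],[0,0,0,0,0,0.6,-1],[0,0,0,0,0,0,-1]]' >/dev/null; python3 go.py 0.5197 -0.2375 0.095 0.156
python3 - <<'E'
from h import *
from station import viewer
d=viewer.get_image("wrist");e=viewer.get_image("scene")
a=cv2.resize(d["img"],(512,384));b=cv2.resize(e["img"][110:230,170:300],(416,384),interpolation=2)
cv2.imwrite("pics/w3.png",cv2.resize(np.hstack([a,b])[:,:,::-1],(800,331)))
E
```

```text
t 9.55 tcp [ 0.518 -0.236  0.189] zaxis [-0.004  0.003 -1.   ] F [-0.293 -0.134 -1.876] open 0.0092 grip 59.1
yaw 0.15705779084783447
shares [-0.046 -0.057  3.14 ]
turn shares [ 0.04  -0.044  0.012] shares after turn [-0.034 -0.046  3.14 ]
```

View pics/w3.png

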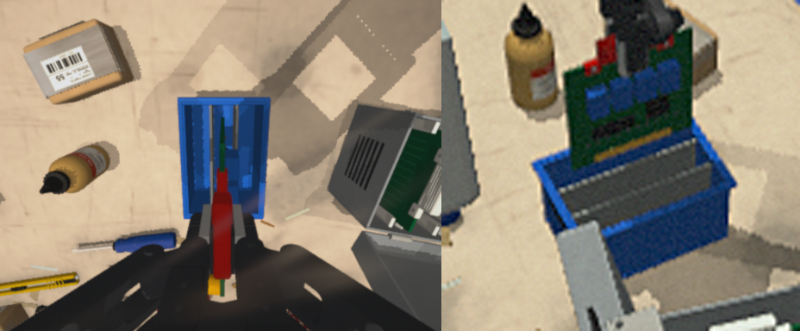

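The wrist view shows the board along the box and over its middle cell (board at u≈222, box from 180 to 268). I'll lower it, slowly near the floor.

```bash
python3 -m jog '[[0,0,0,-0.02,-0.05,0.4,-1],[0,0,0,0,0,0.5,-1],[0,0,0,0,0,0.5,-1],[0,0,0,0,0,0.4,-1],[0,0,0,0,0,0,-1]]'; python3 -m jog '[[0,0,0,0,0,0.3,-1],[0,0,0,0,0,0.3,-1],[0,0,0,0,0,0.2,-1],[0,0,0,0,0,0,-1]]';python3 go.py 0.5197 -0.2375 0.095 0.156
```

```text
t: 10.28
tool_pos: [0.5197, -0.238, 0.1364]
tool_rot: [0.246, -3.129, -0.003]
contact_force: [0.3, -0.5, -1.1]
opening: 0.009
grip_force: 59.1
t: 10.78
tool_pos: [0.5203, -0.2383, 0.1135]
tool_rot: [0.246, -3.131, -0.001]
contact_force: [-0.4, -0.3, -1.3]
opening: 0.009
grip_force: 59.1
t 10.78 tcp [ 0.52  -0.238  0.113] zaxis [-0.001  0.001 -1.   ] F [-0.427 -0.333 -1.267] open 0.009 grip 59.1
yaw 0.1571185406311368
shares [0.013 0.029 0.616]
turn shares [ 0.01  -0.012  0.013] shares after turn [0.014 0.029 0.616]
```

```bash
python3 -m jog '[[0,0,0,0,0,0.2,-1],[0,0,0,0,0,0.2,-1],[0,0,0,0,0,0,-1]]'; python3 -m jog '[[0,0,0,0,0,0.1,-1],[0,0,0,0,0,0.07,-1],[0,0,0,0,0,0,-1]]'; python3 -m jog '[[0,0,0,0,0,0.06,-1],[0,0,0,0,0,0,-1]]'
```

```text
t: 11.15
tool_pos: [0.5202, -0.2383, 0.1014]
tool_rot: [0.246, -3.131, -0.001]
contact_force: [0.1, 0.0, -2.2]
opening: 0.0088
grip_force: 59.1
t: 11.52
tool_pos: [0.5206, -0.2385, 0.097]
tool_rot: [0.247, -3.132, -0.0]
contact_force: [1.0, 0.1, -1.4]
opening: 0.0091
grip_force: 59.1
t: 11.78
tool_pos: [0.5206, -0.2385, 0.0953]
tool_rot: [0.247, -3.132, -0.0]
contact_force: [0.0, 0.4, -1.4]
opening: 0.009
grip_force: 59.1
```

```bash
python3 -m jog '[[0,0,0,0,0,0.06,-1],[0,0,0,0,0,0,-1]]'; python3 -m jog '[[0,0,0,0,0,0.06,-1],[0,0,0,0,0,0,-1]]';python3 -m jog '[[0,0,0,0,0,0.06,-1],[0,0,0,0,0,0,-1]]'
```

```text
t: 12.02
tool_pos: [0.5211, -0.2389, 0.0949]
tool_rot: [-0.247, 3.131, -0.001]
contact_force: [-2.3, 1.4, 6.0]
opening: 0.0086
grip_force: 60.0
t: 12.28
tool_pos: [0.5214, -0.2394, 0.0948]
tool_rot: [-0.247, 3.131, -0.003]
contact_force: [-4.5, 1.1, 12.5]
opening: 0.0089
grip_force: 61.4
t: 12.52
tool_pos: [0.5218, -0.2399, 0.0949]
tool_rot: [-0.247, 3.131, -0.004]
contact_force: [-8.5, 2.3, 20.5]
opening: 0.0088
grip_force: 62.8
```

The foot touched the floor at TCP z = 0.095, as predicted. I'll ease the push off, release and rise.

```bash
python3 -m jog '[[0,0,0,0,0,-0.14,-1],[0,0,0,0,0,0,-1]]'; python3 -m jog '[[0,0,0,0,0,0,-0.8],[0,0,0,0,0,0,-0.6],[0,0,0,0,0,0,-0.3],[0,0,0,0,0,0,-0.3]]';python3 -m jog '[[0,0,0,0,0,-0.5,-0.3],[0,0,0,0,0,-0.8,-0.3],[0,0,0,0,0,-1,-0.3],[0,0,0,0,0,-1,-0.3],[0,0,0,0,0,-1,-0.3]]'
python3 - <<'E'
from h import *
from station import viewer
S=load("scene0")
e=viewer.get_image("scene");np.save("pics/scene4.npy",e,allow_pickle=True);t=viewer.get_image("top")
b=cv2.resize(e["img"][110:260,170:340],None,fx=2.6,fy=2.6,interpolation=2);c=cv2.resize(t["img"][110:240,120:300],None,fx=2,fy=3,interpolation=2)
cv2.imwrite("pics/s4.png",np.hstack([b,c])[:,:800,::-1])if b.shape[0]==c.shape[0] else cv2.imwrite("pics/s4.png",np.hstack([b,cv2.resize(c,(355,b.shape[0]))])[:,:,::-1])
E
python3 go.py 0.66 0 0.28 -0.05
```

```text
t: 12.78
tool_pos: [0.5214, -0.2388, 0.0949]
tool_rot: [-0.246, 3.13, -0.001]
contact_force: [0.4, -0.1, 4.1]
opening: 0.0091
grip_force: 60.0
t: 13.28
tool_pos: [0.5202, -0.2383, 0.0934]
tool_rot: [0.246, -3.131, -0.001]
contact_force: [-0.6, -0.0, 0.4]
opening: 0.0297
grip_force: 0.0
t: 13.9
tool_pos: [0.5208, -0.2387, 0.2255]
tool_rot: [-0.246, 3.131, -0.001]
contact_force: [0.2, -0.5, -1.2]
opening: 0.0301
grip_force: 0.0
t 14.0 tcp [ 0.523 -0.24   0.229] zaxis [ 0.008 -0.005 -1.   ] F [-0.024 -0.025  0.204] open 0.0298 grip 0.0
yaw 0.157158058895838
shares [-5.78   7.171 -1.697]
turn shares [-0.062  0.088  2.374] shares after turn [-4.167  8.214 -1.694]
```

View pics/s4.png

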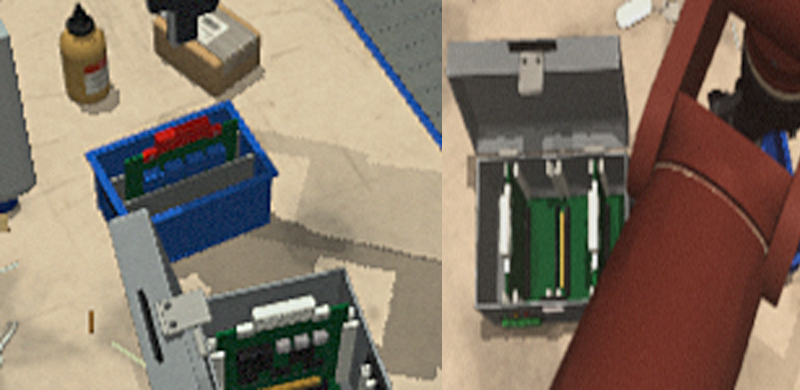

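The scene view shows the board standing in the middle cell, and the top view shows both white boards still plugged in. Next I'll check the lid edge and the obstacles behind it.

Run:
```python
from h import *
np.set_printoptions(precision=3,suppress=True)
T=load("top0");S=load("scene0")
print("cams",ray(S,(0,0))[0],ray(T,(0,0))[0])
for u in((122.7,122.7),(167,124),(212,122)): print("lid",plane(T,u,.2155))
f=192/np.tan(np.radians(T["fovy"])/2);M=R.from_rotvec(T["rvec"]).as_matrix()
for s in((181,180),(170,123),(60,205),(130,240)):
    c,v=ray(S,s)
    for k in np.arange(.1,1.6,.1):
        p=c+v*k;q=M@p+T["tvec"];print(s,round(k,1),p,np.round(q[:2]/q[2]*f+[T["cx"],T["cy"]])) if p[2]>-.1 else 0
for r in((120,50),(220,53)):
    for z in(.1,.3,.5): print("cloth",r,plane(T,r,z))
```

```text
cams [0.689 0.414 0.893] [ 0.282 -0.15   1.084]
lid [0.619 0.094 0.216]
lid [0.609 0.001 0.216]
lid [ 0.607 -0.094  0.216]
(181, 180) 0.1 [0.685 0.351 0.815] [-439. -205.]
(181, 180) 0.2 [0.68  0.288 0.737] [-244. -115.]
(181, 180) 0.3 [0.676 0.225 0.66 ] [-110.  -54.]
(181, 180) 0.4 [0.671 0.162 0.582] [-12. -10.]
(181, 180) 0.5 [0.667 0.099 0.504] [62. 24.]
(181, 180) 0.6 [0.663 0.037 0.427] [120.  51.]
(181, 180) 0.7 [ 0.658 -0.026  0.349] [167.  73.]
(181, 180) 0.8 [ 0.654 -0.089  0.271] [206.  90.]
(181, 180) 0.9 [ 0.649 -0.152  0.194] [238. 105.]
(181, 180) 1.0 [ 0.645 -0.215  0.116] [266. 118.]
(181, 180) 1.1 [ 0.64  -0.278  0.038] [290. 129.]
(181, 180) 1.2 [ 0.636 -0.34  -0.039] [310. 138.]
(170, 123) 0.1 [0.684 0.342 0.823] [-444. -216.]
(170, 123) 0.2 [0.679 0.271 0.753] [-244. -130.]
(170, 123) 0.3 [0.674 0.2   0.683] [-104.  -70.]
(170, 123) 0.4 [0.669 0.129 0.613] [  0. -26.]
(170, 123) 0.5 [0.664 0.057 0.543] [80.  8.]
(170, 123) 0.6 [ 0.659 -0.014  0.473] [144.  36.]
(170, 123) 0.7 [ 0.654 -0.085  0.403] [196.  58.]
(170, 123) 0.8 [ 0.649 -0.156  0.333] [239.  76.]
(1
[... 978 characters left out ...]
240) 0.2 [0.705 0.303 0.727] [-244. -126.]
(130, 240) 0.3 [0.713 0.247 0.644] [-115.  -70.]
(130, 240) 0.4 [0.721 0.192 0.561] [-24. -30.]
(130, 240) 0.5 [0.729 0.136 0.479] [45. -0.]
(130, 240) 0.6 [0.737 0.081 0.396] [99. 23.]
(130, 240) 0.7 [0.745 0.026 0.313] [142.  42.]
(130, 240) 0.8 [ 0.753 -0.03   0.23 ] [178.  57.]
(130, 240) 0.9 [ 0.76  -0.085  0.147] [207.  70.]
(130, 240) 1.0 [ 0.768 -0.141  0.064] [232.  81.]
(130, 240) 1.1 [ 0.776 -0.196 -0.019] [253.  90.]
cloth (120, 50) [0.854 0.13  0.1  ]
cloth (120, 50) [0.738 0.073 0.3  ]
cloth (120, 50) [0.622 0.016 0.5  ]
cloth (220, 53) [ 0.828 -0.117  0.1  ]
cloth (220, 53) [ 0.717 -0.123  0.3  ]
cloth (220, 53) [ 0.606 -0.13   0.5  ]
```

A shelf seems to overhang at x > 0.67, z > 0.55. I'll tilt the tool about 20°, fingers forward, so the wrist stays clear while I hook behind the lid.

```bash
python3 -m jog '[[0,0,0.8,0,0,-0.6,-1],[0,0,0.8,0,0,-0.6,-1],[0,0,0.77,0,0,-0.6,-1],[0,-0.8,0,0,0,0,-1],[0,-0.8,0,0,0,0,-1]]' >/dev/null; python3 -m jog '[[0,-0.8,0,0,0,0,-1],[0,-0.8,0,0,0,0,-1],[0,-0.8,0,0,0,0,-1],[0,0,0,0,0,0,-1]]'; python3 go.py 0.645 0.003 0.29
```

```text
t: 15.12
tool_pos: [0.5196, -0.2384, 0.2761]
tool_rot: [0.071, 2.793, -0.011]
contact_force: [0.4, 0.5, 0.2]
opening: 0.0003
grip_force: 0.0
t 15.12 tcp [ 0.52  -0.238  0.276] zaxis [ 0.34  -0.017 -0.94 ] F [0.366 0.454 0.178] open 0.0003 grip 0.0
yaw -0.05060000705309048
shares [-3.698  8.247  0.852]
```

```bash
python3 -m jog '[[0,0,0,-0.2,0.5,0,-1],[0,0,0,-0.4,0.9,0.1,-1],[0,0,0,-0.4,0.9,0.1,-1],[0,0,0,-0.4,0.9,0.1,-1],[0,0,0,-0.4,0.9,0.1,-1]]' >/dev/null;python3 -m jog '[[0,0,0,-0.4,0.9,0.1,-1],[0,0,0,-0.4,0.9,0.1,-1],[0,0,0,-0.4,0.9,0.1,-1],[0,0,0,-0.4,0.9,0.1,-1],[0,0,0,-0.3,0.5,0.05,-1]]'; python3 go.py 0.65 0.003 0.19
```

```text
t: 16.38
tool_pos: [0.6466, 0.004, 0.2913]
tool_rot: [0.066, 2.792, -0.012]
contact_force: [-0.1, 0.7, -0.2]
opening: -0.0001
grip_force: 0.0
t 16.38 tcp [0.647 0.004 0.291] zaxis [ 0.341 -0.016 -0.94 ] F [-0.118  0.733 -0.19 ] open -0.0001 grip 0.0
yaw -0.047384937836214405
shares [ 1.045 -0.028  3.213]
```

```bash
python3 -m jog '[[0,0,0,0.25,0,0.8,-1],[0,0,0,0.25,0,0.8,-1],[0,0,0,0.25,0,0.8,-1],[0,0,0,0.2,0,0.8,-1],[0,0,0,0,0,0,-1]]'; python3 go.py 0.615 0.003 0.19
```

```text
t: 17.0
tool_pos: [0.6505, 0.0017, 0.1882]
tool_rot: [0.069, 2.797, -0.012]
contact_force: [0.2, -0.3, -1.3]
opening: 0.0
grip_force: 0.0
t 17.0 tcp [0.651 0.002 0.188] zaxis [ 0.336 -0.016 -0.942] F [ 0.184 -0.289 -1.344] open 0.0 grip 0.0
yaw -0.049477728495016686
shares [ 1.096 -0.015 -0.456]
```

```bash
for i in 1; do python3 -m jog '[[0,0,0,0.47,0,-0.17,-1],[0,0,0,0.47,0,-0.17,-1],[0,0,0,0.47,0,-0.17,-1]]'; done;  python3 -m jog '[[0,0,0,0.47,0,-0.17,-1],[0,0,0,0.47,0,-0.17,-1],[0,0,0,0.47,0,-0.17,-1]]'
```

```text
t: 17.38
tool_pos: [0.6091, 0.0032, 0.1967]
tool_rot: [0.069, 2.781, -0.014]
contact_force: [3.7, -0.0, 5.8]
opening: -0.0
grip_force: 2.6
t: 17.75
tool_pos: [0.5623, 0.0055, 0.1942]
tool_rot: [0.069, 2.786, -0.014]
contact_force: [3.6, -0.7, -1.2]
opening: -0.0002
grip_force: 1.2
```

```bash
python3 -m jog '[[0,0,0,0.39,0,-0.2,-1],[0,0,0,0.39,0,-0.2,-1],[0,0,0,0.39,0,-0.2,-1]]';  python3 -m jog '[[0,0,0,0.38,0,0.04,-1],[0,0,0,0.38,0,0.04,-1],[0,0,0,0.38,0,0.04,-1]]'; python3 go.py 0.471 0.005 0.163
```

```text
t: 18.12
tool_pos: [0.5225, 0.0076, 0.1978]
tool_rot: [0.069, 2.788, -0.013]
contact_force: [2.3, 0.1, 0.2]
opening: -0.0001
grip_force: 0.7
t: 18.5
tool_pos: [0.4912, 0.0092, 0.1804]
tool_rot: [0.069, 2.792, -0.012]
contact_force: [1.2, -0.7, 0.1]
opening: 0.0
grip_force: 0.5
t 18.5 tcp [0.491 0.009 0.18 ] zaxis [ 0.341 -0.017 -0.94 ] F [ 1.244 -0.746  0.05 ] open 0.0 grip 0.5
yaw -0.04973152009086097
shares [ 0.823 -0.174  0.318]
```

```bash
python3 -m jog '[[0,0,0,0.28,-0.06,0.11,-1],[0,0,0,0.28,-0.06,0.11,-1],[0,0,0,0.28,-0.06,0.11,-1]]';  python3 -m jog '[[0,0,0,0.22,0,0.22,-1],[0,0,0,0.22,0,0.22,-1],[0,0,0,0,0,0,-1]]'; python3 go.py 0.455 0.007 0.138
python3 - <<'E'
from h import *
from station import viewer
e=viewer.get_image("scene")
cv2.imwrite("pics/s5.png",cv2.resize(e["img"][190:350,200:360,::-1],None,fx=3,fy=3))
E
```

```text
t: 18.88
tool_pos: [0.471, 0.0047, 0.1624]
tool_rot: [0.069, 2.792, -0.012]
contact_force: [1.3, 0.8, 0.4]
opening: 0.0002
grip_force: 0.4
t: 19.25
tool_pos: [0.4627, 0.0053, 0.1445]
tool_rot: [0.07, 2.794, -0.012]
contact_force: [-0.5, -0.3, -0.8]
opening: -0.0002
grip_force: 0.0
t 19.25 tcp [0.463 0.005 0.145] zaxis [ 0.339 -0.017 -0.941] F [-0.522 -0.256 -0.801] open -0.0002 grip 0.0
yaw -0.04972727490852883
shares [0.316 0.043 0.117]
```

View pics/s5.png

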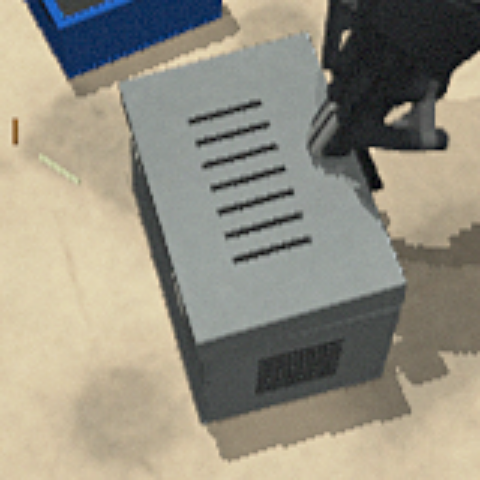

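The lid lies almost shut with the fingers at its front edge. I'll press down in small steps.

```bash
python3 -m jog '[[0,0,0,0.05,0,0.12,-1],[0,0,0,0,0,0,-1]]';python3 -m jog '[[0,0,0,0.03,0,0.09,-1],[0,0,0,0,0,0,-1]]';python3 -m jog '[[0,0,0,0.03,0,0.09,-1],[0,0,0,0,0,0,-1]]';python3 -m jog '[[0,0,0,0.03,0,0.09,-1],[0,0,0,0,0,0,-1]]'
```

```text
t: 19.55
tool_pos: [0.4636, 0.0052, 0.1423]
tool_rot: [0.069, 2.792, -0.012]
contact_force: [0.4, -0.0, 0.4]
opening: -0.0001
grip_force: 0.1
t: 19.8
tool_pos: [0.464, 0.0051, 0.1404]
tool_rot: [0.069, 2.791, -0.012]
contact_force: [-2.3, 0.0, 5.1]
opening: 0.0002
grip_force: 2.3
t: 20.05
tool_pos: [0.464, 0.0051, 0.1372]
tool_rot: [0.069, 2.791, -0.012]
contact_force: [-1.4, -0.1, 2.7]
opening: 0.0001
grip_force: 1.5
t: 20.3
tool_pos: [0.4641, 0.0051, 0.1343]
tool_rot: [0.069, 2.791, -0.012]
contact_force: [-3.1, 0.6, 5.9]
opening: 0.0001
grip_force: 2.9
```

```bash
python3 -m jog '[[0,0,0,0.03,0,0.09,-1],[0,0,0,0,0,0,-1]]';python3 -m jog '[[0,0,0,0.03,0,0.09,-1],[0,0,0,0,0,0,-1]]';python3 -m jog '[[0,0,0,0.03,0,0.09,-1],[0,0,0,0,0,0,-1]]'
```

```text
t: 20.55
tool_pos: [0.4643, 0.0051, 0.1339]
tool_rot: [0.069, 2.791, -0.013]
contact_force: [-13.8, 1.1, 20.0]
opening: 0.0005
grip_force: 9.9
t: 20.8
tool_pos: [0.4667, 0.0048, 0.1339]
tool_rot: [0.068, 2.784, -0.013]
contact_force: [-11.4, 0.7, 23.6]
opening: 0.0002
grip_force: 11.9
t: 21.05
tool_pos: [0.4678, 0.0047, 0.1335]
tool_rot: [0.068, 2.782, -0.014]
contact_force: [-19.5, 1.6, 34.0]
opening: -0.0001
grip_force: 17.2
```

The press reached a hard stop at z ≈ 0.133, against a shut height of 0.132. I'll retreat and check the cover edge.

```bash
python3 -m jog '[[0,0,0,-0.1,0,-0.4,-1],[0,0,0,-0.1,0,-0.7,-1],[0,0,0,0,0,-1,-1],[0,0,0,0,0,-1,-1],[0,0,0,0,0,-1,-1]]';python3 -m jog '[[0,0,0,0.8,0,-0.6,-1],[0,0,0,0.8,0,-0.6,-1],[0,0,0,0.8,0,-0.4,-1],[0,0,0,0,0,0,-1]]'
python3 - <<'E'
from h import *
from station import viewer
e=viewer.get_image("scene");w=viewer.get_image("wrist");np.save("pics/w6.npy",w,allow_pickle=True);np.save("pics/s6.npy",e,allow_pickle=True)
a=cv2.resize(e["img"][100:350,190:360],(408,600),interpolation=2);b=cv2.resize(w["img"],(392,294))
c=np.zeros((600,800,3),np.uint8);c[:,:408]=a;c[:294,408:]=b;cv2.imwrite("pics/s6.png",c[:,:,::-1])
E
```

```text
t: 21.68
tool_pos: [0.4266, 0.0071, 0.2422]
tool_rot: [0.07, 2.794, -0.012]
contact_force: [-0.6, 0.7, -0.4]
opening: -0.0001
grip_force: 0.0
t: 22.18
tool_pos: [0.3561, 0.012, 0.2632]
tool_rot: [0.07, 2.802, -0.013]
contact_force: [0.7, 0.3, 1.0]
opening: -0.0002
grip_force: 0.0
```

View pics/s6.png

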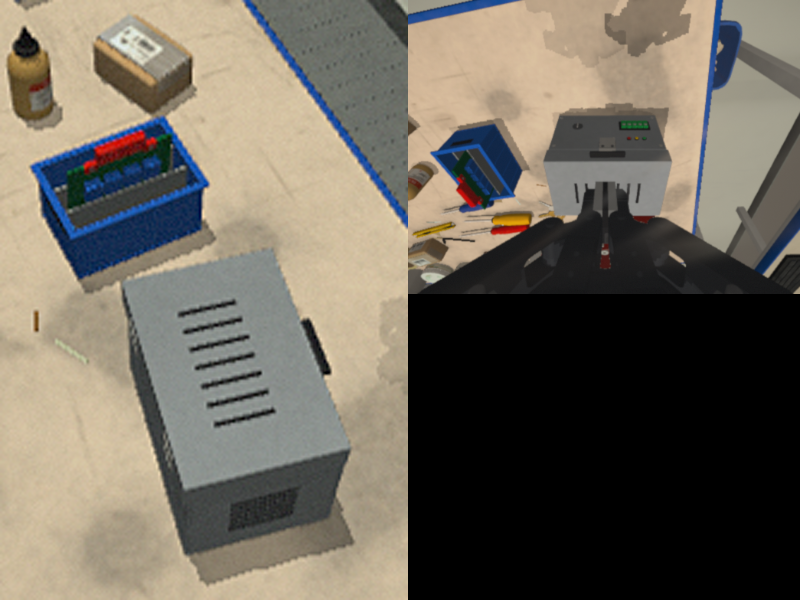

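The cover lies flat, the board stands in the box's middle cell, and the carton and bottle look undisturbed. I'll check the height of the cover's front corners by triangulation.

Run:
```python
from h import *
S=load("s6");W=load("w6")
k=512/392
for s,w in (((349,449),(670,153)),((272,251),(545,149))):
    print(np.round(tri(ray(S,(190+s[0]/2.4,100+s[1]/2.4)),ray(W,((w[0]-408)*k,w[1]*k)))[0],4))
```

```text
[0.4425 0.0979 0.1184]
[ 0.4319 -0.0824  0.1128]
```

The corner triangulation is too coarse to settle it. A light touch will: unclicked, the front would have sprung up about 7 mm.

```bash
python3 -m jog '[[0,0,0,-0.8,0,0.6,-1],[0,0,0,-0.8,0,0.6,-1],[0,0,0,-0.8,0,0.4,-1],[0,0,0,0,0,1,-1],[0,0,0,0,0,1,-1]]'>/dev/null;python3 -m jog '[[0,0,0,0,0,0.7,-1],[0,0,0,0,0,0,-1],[0,0,0,0,0,0,-1]]'; python3 go.py 0.464 0.005 0.141
```

```text
t: 23.28
tool_pos: [0.4674, 0.0063, 0.1677]
tool_rot: [0.07, 2.8, -0.014]
contact_force: [-0.6, -0.0, -0.2]
opening: -0.0
grip_force: 0.0
t 23.27 tcp [0.467 0.006 0.168] zaxis [ 0.334 -0.018 -0.942] F [-0.639 -0.04  -0.177] open -0.0 grip 0.0
yaw -0.049993592140356286
shares [ 0.402 -0.047  0.802]
```

```bash
python3 -m jog '[[0,0,0,0.2,0,0.4,-1],[0,0,0,0.2,0,0.4,-1],[0,0,0,0,0,0,-1],[0,0,0,0,0,0,-1]]';python3 -m jog '[[0,0,0,0.03,0,0.09,-1],[0,0,0,0,0,0,-1]]';python3 -m jog '[[0,0,0,0.03,0,0.09,-1],[0,0,0,0,0,0,-1]]';python3 -m jog '[[0,0,0,0.03,0,0.09,-1],[0,0,0,0,0,0,-1]]'
```

```text
t: 23.78
tool_pos: [0.4637, 0.0065, 0.1401]
tool_rot: [0.07, 2.801, -0.013]
contact_force: [-0.5, 0.9, 0.6]
opening: -0.0001
grip_force: 0.0
t: 24.02
tool_pos: [0.4638, 0.0065, 0.1374]
tool_rot: [0.07, 2.801, -0.013]
contact_force: [0.1, -0.2, 0.2]
opening: 0.0002
grip_force: 0.0
t: 24.28
tool_pos: [0.464, 0.0064, 0.1346]
tool_rot: [0.07, 2.8, -0.013]
contact_force: [0.6, -0.2, 0.9]
opening: -0.0001
grip_force: 0.1
t: 24.52
tool_pos: [0.4646, 0.0063, 0.1341]
tool_rot: [0.069, 2.799, -0.014]
contact_force: [-8.1, -0.3, 12.8]
opening: -0.0002
grip_force: 5.8
```

There was no contact until z = 0.1345, then a hard stop, so the catch is home. I'll retreat and hand in.

```bash
python3 -m jog '[[0,0,0,-0.1,0,-0.4,-1],[0,0,0,-0.1,0,-0.7,-1],[0,0,0,0,0,-1,-1],[0,0,0,0,0,-1,-1],[0,0,0,0,0,-1,-1]]';python3 -m jog '[[0,0,0,0.6,0,-0.4,-1],[0,0,0,0.4,0,-0.3,-1],[0,0,0,0,0,0,-1],[0,0,0,0,0,0,-1]]' && python3 -c "
from station import finish_job; print(finish_job())"
```

```text
t: 25.15
tool_pos: [0.428, 0.0084, 0.2506]
tool_rot: [0.07, 2.801, -0.013]
contact_force: [0.7, 0.0, -0.5]
opening: 0.0001
grip_force: 0.0
t: 25.65
tool_pos: [0.3935, 0.0101, 0.2592]
tool_rot: [0.07, 2.801, -0.013]
contact_force: [0.1, 0.1, -0.3]
opening: -0.0001
grip_force: 0.0
the job is handed in; nothing more can be done
None
```

I handed the job in at about 26 s: the red-grip board stands on the floor of the transit box's middle cell, the cover is shut with its catch home (confirmed by a light touch), the white-grip boards were still plugged in before I shut the cover, and the carton and bottle look undisturbed.

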